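# Hold the handheld microscope in the V-rest over a painted saucer

### The arm

A 6-joint arm with a two-finger parallel gripper is mounted at the origin on the work surface. World frame = base frame: x ahead of the robot, y to its left, z up, the work surface at z = 0. Lengths are in mm, angles in rad, forces in N, time in s.
With the tool pointing down it reaches from about 350 to 775 mm from the base axis. Payload 7.3 kg.
Tool frame: the origin (TCP) lies midway between the tips of the shut fingers; the grasp point (between the pads) lies 19 mm behind it (bot.tcp_to_grasp is the distance from the TCP to the grasp point, in mm); z points along the fingers, y is the line along which they close (so a half turn about z gives the same grasp; the last joint's range is limited). The gripper opens to 92 mm and grips with 3 to 60 N. Pads are 19 mm wide; open, the fingers measure 130 mm over their backs; the gripper's body (75 mm by 190 mm) begins 47 mm behind the grasp point.
Start: joints at [-1.375, 0.342, 1.524, -0, 1.275, -0.146], TCP at [175.994, -494.642, 226.741] pointing down, gripper open.
Joint ranges: [-2.53, 2.53], [-0.77, 2.02], [0.04, 2.7], [-1, 4.14], [0.28, 2.66], [-3.11, 3.11]. Speed limits (rad/s): [2.57, 2.57, 3.14, 3.14, 3.14, 3.14].

### API

Orientations are given as [roll, pitch, yaw] about the fixed x, y, z axes, in that order (R = Rz(yaw) Ry(pitch) Rx(roll)).
In Python, from plant import bot, viewer gives the robot as it stands. The module is installed in compiled form; this text tells all that it offers.
- The arm moves only by the shell command python3 -m handwheel 'ROWS'. ROWS is text: rows parted by semicolons, each of 7 numbers parted by spaces: the shift along the tool's x, y, z scaled (see below), then the turn, a rotation vector about the tool's x, y, z scaled (see below), then the opening, from -1 (shut) to 1 (fully open), so that 0 is half open. In form: tx ty tz rx ry rz gripper; .... A call has 1 to 8 rows; each row is the pose to reach, as a shift and turn from the pose commanded when the call began, along the tool's axes at that moment, turning the shorter way round; what a row does not reach only later rows make up. The controller multiplies each number of a shift by 10 cm and each number of a turn by pi rad. A row lasts 1/12 s, in which the tool goes at most 41.7 mm and 7.16 degrees, less where a joint would pass 70% of its speed; a pose out of reach is approached as far as the arm can. A call with a number of a shift or a turn outside -1 to 1 is refused whole. A call with a gripper value outside its range is refused whole. The fingers move at their own pace and stop on an object; the grip force is fixed at half the most. Time passes only in rows, so rows that repeat a pose let the fingers close. It gives the time, the measured TCP pose, the force, the opening and the grip force at its end, in the units of the state.
- bot.get_obs(): the state, without advancing time (a new reading comes with each control period).
- viewer.capture(name): name is "side" or "top"; returns a dict with "frame" (400x640x3 uint8, red, green, blue), "fov_y" (degrees; the focal length in pixels is half the picture's height over the tangent of half this angle, whatever the lens; pixels are square), "cx", "cy" (the principal point, pixels), "T" (4x4, takes a point from camera to world coordinates). Camera axes: x right, y down, z forward; pixel columns grow to the right and rows downward; lengths in mm; the calibration is good to about 2 mm. A picture is of the moment at which its call begins. There is no depth.
- bot.close_job(): hands the job in; it is judged then, once.
Trained networks look in a picture, given as the dict that the camera call returned (one of the last four; its "shot" number tells which), for a name from the list of things; names that differ only in an ending like _2 or _b are one class to them, and where a whole thing is asked for, a point or a joint stands for the part that bears it (a point fixed in the world has none). Each returns a list of dicts, best first, with "score" (0 to 1); they miss things now and then, are a little off and sometimes report something else, mostly with a low value. They report only what shows in the picture. A call takes as long as a camera call.
- viewer.recognise(target, picture): "centre" ([column, row] in pixels, amid what is visible of it).
- viewer.cut_out(target, picture): "pixels" (400x640 bool, what is visible of it) and "centre" ([column, row] in pixels, amid what is visible of it).
The state is a dict: "time": time; "joint_positions": joint angles; "dq": joint speeds; "tau": joint torques, N m; "tool_pos": TCP position; "tcp_rot": TCP orientation; "contact_force": force on the tool from outside, world axes, zero at the start; "moment": the same for the moment, N m; "grip_width": finger opening in mm; "finger_force": force on a finger pad.
Only numpy, scipy, OpenCV 4.12 (cv2) and the standard library are available. Lean on these libraries where they do the work, as an engineer would, in place of code of your own. Each camera call takes 0.05 s, during which the arm holds its last target. There are 200 camera calls.

### The job

Lift the black handheld microscope up and off its hook and bring it, upright and lens down, into the upright V-block of the microscope stand, with the white band on its barrel level with the top of the block. Press it gently and squarely into the V so that the barrel bears on both liners along their whole height, and finish while still holding it pressed there for the picture: do not let go. Leave the saucer under the lens, the torch on the other hook, the brown bottle and the brush pot undisturbed.

Things in the scene. Friction and masses are not known exactly. Their poses are not given: they have to be found in the camera images.
- scope: Handheld microscope, about 0.16 kg: black cylinder 34 mm across with a brass lens nose 22 mm across and 22 mm long below, 147 mm long in all. Origin: centre of the lens end, z up the barrel, x towards its steel clip. Hangs upright, lens down, on either hook, lens end 43 mm above the table. Must rise 20 mm to free the clip, then go to its -x. The top 50 mm is bare on the y sides for the fingers.
- scope_band (a point): Middle of the 6 mm wide white band round the microscope's barrel, on its axis, 85 mm above the lens end; axes as scope.
- scope_clip (a point): Lower end of the microscope's clip leg, 97 mm above the lens end, 25 mm from the axis on its +x side. The clip is 16 mm wide, stands out to 26.5 mm from the axis, is open below and bridged to the barrel at heights 117 to 121 mm; the bridge rests on the hook's lip. Axes as scope.
- hanger: Fixed steel hanger: foot 150 x 140 x 14 mm, post, crossbar, two flat hooks 110 mm apart (y = -55 and +55 mm) pointing to -x. Each ends in an upright lip 24 mm wide, 4 mm thick, front face at x = -13 mm, top edge 160 mm high, the hanger's highest part. Hung barrels stand before the lips, axes at x = -30 mm. Origin on the table at the foot, z up.
- stand: Fixed microscope stand. Origin on the table below the axis of a seated barrel, z up, x level into the V (press along +x). White stage plate 12 mm thick, x from -80 to 135 mm, 160 mm wide. Blue V-block 72 mm wide, heights 75 to 125 mm: upright 90 degree groove open to -x, mouth 41 mm wide at x = 4 mm. Column at x = 108 mm, 171 mm tall. A seated microscope's lens end is 40 mm above the table.
- vee_top (a point): Point on the axis of a seated 34 mm barrel at the height of the top of the V-block, 125 mm above the table; axes as stand. The white band belongs here.
- pad_left: Slippery rigid white nylon liner on the left (+y) flank of the V, 3 x 24 x 50 mm, friction about 0.25; origin at its centre, its x axis square to its face, pointing into the block.
- pad_right: The same on the right (-y) flank of the V.
- saucer: Loose painted porcelain saucer, 110 mm in diameter, 13 mm high, standing on the stage plate below the V; its rim is 25 mm above the table. Origin at the centre of its underside. Not to be disturbed.
- torch: Aluminium ultraviolet torch, same size and clip as the microscope, hanging on the other hook. Origin at the centre of its lower end, z up, x towards its clip. Not to be disturbed.
- bottle: Small brown glass bottle with black cap, 42 mm in diameter, 80 mm tall, standing on the table between the hanger and the stand. Origin at the centre of its underside.
- brush_pot: White china pot, 68 mm in diameter and 90 mm tall, with brushes standing out to about 210 mm, at the far side of the table. Origin at the centre of its underside.

How it is judged:
By the outcome, as a careful person would: the job done as asked, in the order asked, and still so for the second after the job is handed in, while the arm keeps its last pose, push and grip.
It also fails if it takes over 43 s, if anything falls off the work surface, if the arm or the gripper's body presses on something with over 40 N, if the wrist force passes 120 N, or if a joint passes its speed limit or range.

## Working session

There is one attempt and no reset: what is moved stays moved. The work goes in short steps, Python scripts to look and compute and a shell command to move; the robot and the scene stay as the last step left them, time stands still between calls to the robot, and variables do not carry over. Pictures are saved under pics/ and viewed, at most 10 in all, crops included, and the job is handed in when it is done.

```bash
mkdir -p pics; cat > h.py <<'E'
import numpy as np, cv2
from plant import bot, viewer
def K(p):
    f=p["frame"].shape[0]/2/np.tan(np.radians(p["fov_y"])/2); return f,p["cx"],p["cy"]
def proj(p,X):
    f,cx,cy=K(p);T=np.array(p["T"]);c=(np.atleast_2d(X)-T[:3,3])@T[:3,:3]
    return np.c_[cx+f*c[:,0]/c[:,2],cy+f*c[:,1]/c[:,2]]
def ray(p,uv):
    f,cx,cy=K(p);T=np.array(p["T"]);d=T[:3,:3]@np.array([(uv[0]-cx)/f,(uv[1]-cy)/f,1]);return T[:3,3],d/np.linalg.norm(d)
def atz(p,uv,z):
    o,d=ray(p,uv);return o+d*(z-o[2])/d[2]
def tri(p,a,q,b):
    o1,d1=ray(p,a);o2,d2=ray(q,b);s=np.linalg.lstsq(np.c_[d1,-d2],o2-o1,rcond=None)[0]
    A=o1+d1*s[0];B=o2+d2*s[1];return (A+B)/2,np.linalg.norm(A-B)
def save(p,n): cv2.imwrite("pics/"+n,p["frame"][:,:,::-1])
E
python3 - <<'E'
from h import *
np.set_printoptions(precision=1,suppress=True)
S=viewer.capture("side");T=viewer.capture("top")
save(S,"s0.png");save(T,"t0.png")
for p in(S,T): print(K(p),np.array(p["T"]).tolist())
for n in "scope scope_band scope_clip hanger stand vee_top pad_left pad_right saucer torch bottle brush_pot".split():
    r=[[(np.round(d["centre"],1).tolist(),round(d["score"],2)) for d in viewer.recognise(n,p)[:3]] for p in(S,T)]
    print(n,r,end=" ")
    if r[0] and r[1]: print(*tri(S,r[0][0][0],T,r[1][0][0]))
    else: print()
print(bot.get_obs())
E
```

```text
(np.float64(382.11185923635384), 324.85522359474334, 200.7593235188994) [[0.9106474933097586, -0.29703916644917067, 0.28720876818759417, 328.6037745560431], [-0.4131822314562331, -0.6567828437994041, 0.6308064201477469, -579.1609852711822], [0.001259578302899888, -0.693111845004794, -0.7208289559781497, 819.5219531493175], [0.0, 0.0, 0.0, 1.0]]
(np.float64(462.8292700886522), 321.0323196097045, 204.568146886389) [[0.054731616472229086, -0.9752325282909464, 0.21430344355979228, 389.51607543783615], [-0.9984989423921811, -0.05390241860769287, 0.009715519025606014, 24.837594216052658], [0.0020765837408294476, -0.21451350780659317, -0.9767188145871246, 1153.4356261913526], [0.0, 0.0, 0.0, 1.0]]
scope [[([265.6, 142.5], 0.89)], [([208.2, 226.8], 0.71)]] [540.1 278.6 155.6] 10.165390387375284
scope_band [[([268.1, 144.1], 0.63)], [([207.5, 229.6], 0.73)]] [541.3 281.2 145.8] 1.7046423133160251
scope_clip [[([268.9, 142.9], 0.59)], [([207.8, 229.9], 0.61)]] [541.7 278.9 151.1] 5.266659078370132
hanger [[([295.1, 185.2], 0.6)], []] 
stand [[([389.1, 322.9], 0.9)], [([445.0, 215.6], 0.9), ([2
[... 385 characters left out ...]
([256.3, 236.4], 0.86)]] [536.8 177.8 111.1] 1.1279751405731115
bottle [[([275.1, 246.5], 0.89), ([388.6, 317.9], 0.41), ([266.0, 142.7], 0.32)], [([322.1, 275.5], 0.71)]] [461.8  24.   19.3] 1.439881795228932
brush_pot [[([366.5, 191.6], 0.84)], [([320.1, 154.0], 0.78)]] [742.8  45.7  88.2] 9.952688709576352
{'time': 1.3, 'joint_positions': array([-1.4,  0.3,  1.5, -0. ,  1.3, -0.1]), 'dq': array([-0.,  0., -0., -0., -0., -0.]), 'tau': array([  0. , -43.1, -24.4,   0.1,   0. ,   0. ]), 'tool_pos': array([ 176. , -494.6,  226.8]), 'tcp_rot': array([3.1, 0. , 0.3]), 'contact_force': array([0.2, 0.5, 0.4]), 'moment': array([ 0., -0.,  0.]), 'finger_force': 0.0, 'grip_width': 91.76015888788284}
```

View pics/s0.png

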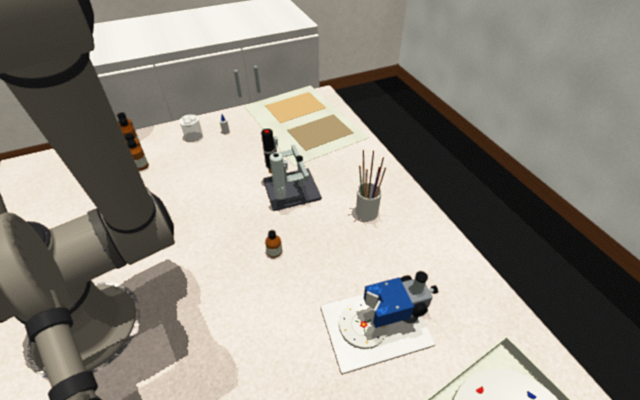

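View pics/t0.png

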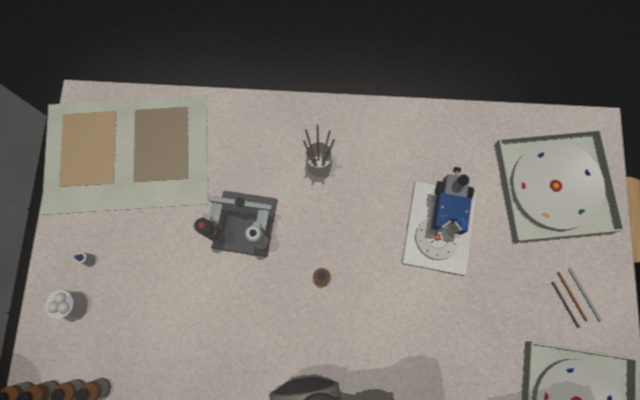

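```bash
python3 - <<'E'
from h import *
S=viewer.capture("side");T=viewer.capture("top")
def cr(p,x,y,w,h,k): return cv2.resize(p["frame"][y:y+h,x:x+w,::-1],None,fx=k,fy=k,interpolation=cv2.INTER_CUBIC)
cv2.imwrite("pics/h1.png",np.hstack([cr(S,250,118,80,100,5),cr(T,190,180,80,100,5)][:2]+[]))
cv2.imwrite("pics/v1.png",np.hstack([cr(S,318,265,133,110,3),cr(T,385,165,133,110,3)]))
for n in ["scope","torch","stand","saucer","bottle"]:
    for p,l in((S,"S"),(T,"T")):
        r=viewer.cut_out(n,p)
        if r:
            m=r[0]["pixels"].astype(np.uint8); ys,xs=np.nonzero(m)
            np.save(f"m_{n}_{l}.npy",m)
            print(n,l,round(r[0]["score"],2),m.sum(),xs.min(),xs.max(),ys.min(),ys.max(),cv2.minAreaRect(np.c_[xs,ys].astype(np.float32)))
import pickle;pickle.dump((S,T),open("p1.pkl","wb"))
E
```

```text
scope S 0.57 384 261 275 129 171 ((268.0, 150.0), (42.0, 14.0), 90.0)
scope T 0.58 432 195 221 215 240 ((207.60980224609375, 229.28611755371094), (27.955371856689453, 19.568761825561523), 53.746158599853516)
torch S 0.84 607 270 286 152 197 ((278.0, 174.5), (45.0, 16.0), 90.0)
torch T 0.85 369 246 268 222 248 ((256.4020690917969, 236.1546630859375), (27.008207321166992, 17.26088523864746), 66.03751373291016)
stand S 0.88 6356 320 437 271 373 ((384.8329162597656, 319.7485046386719), (78.89481353759766, 118.55736541748047), 72.58203125)
stand T 0.62 4421 403 475 168 274 ((441.88690185546875, 218.24365234375), (65.52823638916016, 104.49271392822266), 8.652542114257812)
saucer S 0.75 1426 340 387 301 346 ((360.444580078125, 325.63714599609375), (47.41621398925781, 38.02118682861328), 48.57633590698242)
saucer T 0.57 1250 417 460 216 259 ((437.1537780761719, 238.76919555664062), (44.93071746826172, 37.71961212158203), 33.690067291259766)
bottle S 0.61 371 265 281 230 257 ((273.0, 243.5), (27.0, 16.0), 90.0)
bottle T 0.54 259 313 330 268 285 ((321.5, 276.5), (17.0, 17.0), 90.0)
```

View pics/h1.png

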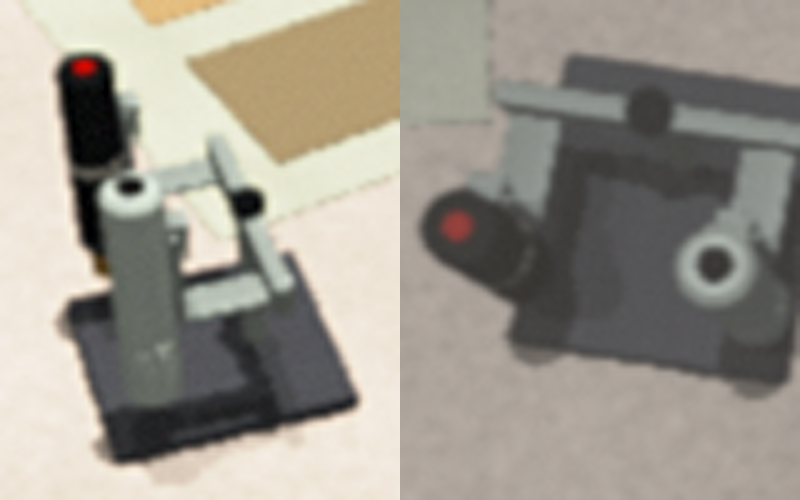

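View pics/v1.png

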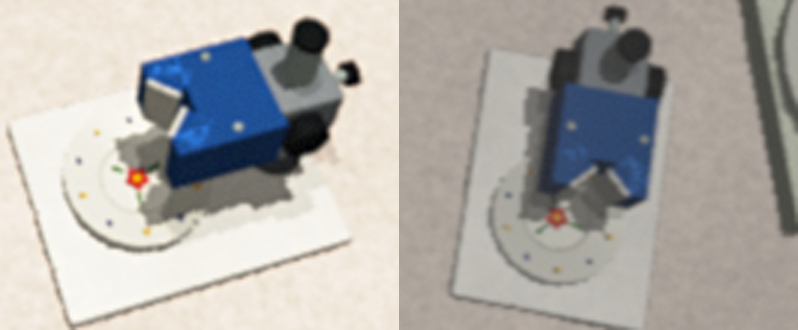

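```bash
cat > fit.py <<'E'
from h import *
import pickle
from scipy.optimize import least_squares
np.set_printoptions(precision=2,suppress=True)
S,T=pickle.load(open("p1.pkl","rb"))
c=lambda x,y,k,ox,oy:((x+.5)/k-.5+ox,(y+.5)/k-.5+oy)
hs=lambda x,y:c(x,y,5,250,118); ht=lambda x,y:c(x-400,y,5,190,180)
vs=lambda x,y:c(x,y,3,318,265); vt=lambda x,y:c(x-399,y,3,385,165)
st=tri(S,hs(84,66),T,ht(457,226)); tt=tri(S,hs(130,187),T,ht(715,265))
print("scope top",st,atz(S,hs(84,66),190),atz(T,ht(457,226),190));print("torch top",tt,atz(S,hs(130,187),190),atz(T,ht(715,265),190))
def fit(pairs,g):
    def w(q,P): 
        C,s=np.cos(q[2]),np.sin(q[2]);P=np.array(P,float);return np.array([q[0]+C*P[0]-s*P[1],q[1]+s*P[0]+C*P[1],P[2]])
    f=lambda q:np.concatenate([proj(p,w(q,P))[0]-np.array(uv) for p,uv,P in pairs])
    r=least_squares(f,g,x_scale=[100,100,1],loss="soft_l1");print(r.x,"res px\n",f(r.x).reshape(-1,2));return r.x
st_p=[(S,vs(10,130),(-80,80,12)),(S,vs(75,325),(-80,-80,12)),(S,vs(350,241),(135,-80,12)),
 (T,vt(452,293),(-80,80,12)),(T,vt(642,328),(-80,-80,12)),(T,vt(489,50),(135,80,12))]
print("stand plate");q=fit(st_p,[580,-265,0.])
print("stand +V");q2=fit(st_p+[(S,vs(140,66),(4,36,125)),(S,vs(171,157),(4,-36,125)),(T,vt(643,203),(4,-36,125))],q)
for a in (q,q2):
  C,s=np.cos(a[2]),np.sin(a[2])
hp=[(T,ht(568,55),None)]
# hanger: foot frame unknown offset -> use barrel tops
d=st[0]-tt[0];print("dist",np.linalg.norm(d[:2]),"yaw",np.arctan2(-d[0],d[1]))
e=[atz(T,ht(512,345),14),atz(T,ht(788,385),14),atz(T,ht(568,57),14)]
print("foot",e,"yaw",np.arctan2(*(e[1]-e[0])[[0,1]]*[1,-1]),np.arctan2(*(e[2]-e[0])[[1,0]]),np.linalg.norm(e[1]-e[0]),np.linalg.norm(e[2]-e[0]))
e=[atz(S,hs(70,303),14),atz(S,hs(115,447),14),atz(S,hs(355,402),14)]
print("footS",e,"yaw",np.arctan2(*(e[1]-e[0])[[0,1]]*[1,-1]),np.arctan2(*(e[2]-e[1])[[1,0]]),np.linalg.norm(e[1]-e[0]),np.linalg.norm(e[2]-e[1]))
E
python3 fit.py
```

```text
scope top (array([543.41, 285.21, 188.83]), np.float64(0.14111151316104528)) [542.94 283.62 190.  ] [543.29 284.89 190.  ]
torch top (array([532.33, 175.09, 188.61]), np.float64(1.1863891068008061)) [531.27 173.44 190.  ] [532.71 174.79 190.  ]
stand plate
[ 571.47 -262.77   -0.14] res px
 [[-0.48 -3.67]
 [-0.43 -0.6 ]
 [ 2.42 -1.89]
 [ 0.51  1.13]
 [ 1.9   1.97]
 [ 1.03 -0.8 ]]
stand +V
[ 570.05 -262.63   -0.14] res px
 [[-0.97 -3.64]
 [-1.28 -0.48]
 [ 1.83 -1.41]
 [ 0.33  1.56]
 [ 1.71  2.66]
 [ 1.19 -0.35]
 [-0.07 -1.22]
 [ 2.5  -0.62]
 [ 2.31  0.3 ]]
dist 110.68228498295156 yaw -0.1002911357267288
foot [array([513.59, 298.74,  14.  ]), array([501.4 , 161.19,  14.  ]), array([661. , 285.8,  14. ])] yaw -0.08835800627622369 -0.08754867715969329 138.09248156116448 147.98157898177894
footS [array([516.64, 292.34,  14.  ]), array([502.2 , 165.05,  14.  ]), array([642.8 , 141.19,  14.  ])] yaw -0.11295449206377374 -0.16811539183418917 128.10455913535594 142.60589651211438
```

```bash
cat >> h.py <<'E'
from scipy.spatial.transform import Rotation as Ro
def rel(t,yaw,show=True):
    o=bot.get_obs();R=Ro.from_euler("xyz",o["tcp_rot"]);G=Ro.from_euler("xyz",[np.pi,0,yaw])
    d=R.inv().apply(np.array(t,float)-o["tool_pos"])/100;r=(R.inv()*G).as_rotvec()/np.pi
    print("t",round(o["time"],2),"pos",np.round(o["tool_pos"],1),"rpy",np.round(o["tcp_rot"],3),"F",np.round(o["contact_force"],1),"M",np.round(o["moment"],2),"w",round(o["grip_width"],1),"\n shift",np.round(d,4),"turn",np.round(r,4))
E
cat > ed.py <<'E'
from fit import *
from scipy.ndimage import map_coordinates,gaussian_filter
def w(q,P):
    C,s=np.cos(q[2]),np.sin(q[2]);P=np.atleast_2d(P).astype(float);return np.c_[q[0]+C*P[:,0]-s*P[:,1],q[1]+s*P[:,0]+C*P[:,1],P[:,2]]
def edgefit(edges,q,R=(7,4,3)):
    for rad in R:
        obs=[]
        for p,A,B,ch in edges:
            P=np.linspace(A,B,25)[2:-2];uv=proj(p,w(q,P));t=uv[-1]-uv[0];t/=np.linalg.norm(t);n=np.array([-t[1],t[0]])
            im=gaussian_filter(p["frame"][:,:,ch].astype(float),.7);s=np.arange(-rad,rad+.01,.25)
            X=uv[:,None]+s[:,None]*n;pr=map_coordinates(im,[X[...,1],X[...,0]],order=1);pr=gaussian_filter(pr,[2,0])
            g=np.abs(np.gradient(pr,axis=1));k=g.argmax(1);ok=g.max(1)>1
            obs.append((p,P[ok],uv[ok]+s[k][ok,None]*n,n))
        f=lambda q:np.concatenate([(proj(p,w(q,P))-u)@n for p,P,u,n in obs])
        q=least_squares(f,q,loss="soft_l1",x_scale=[100,100,1]).x
    for (p,A,B,ch),(a,P,u,n) in zip(edges,obs): print("S" if p is S else "T",A,B,len(P),"med res px",np.round(np.median((proj(p,w(q,P))-u)@n),2))
    print(q);return q
E
python3 - <<'E'
from ed import *
c=2
e=[((-80,80,12),(-80,-80,12)),((-80,-80,12),(135,-80,12)),((-80,80,12),(60,80,12))]
v=[((4,36,125),(55,36,125)),((4,-36,125),(55,-36,125))]
E_T=[(T,*x,0) for x in e[:1]+e[2:]];E_S=[(S,*x,2) for x in e[:2]]
print("T");edgefit(E_T+[(T,*x,0) for x in v],q2)
print("S");edgefit(E_S+[(S,*x,0) for x in v],q2)
print("ST");edgefit(E_T+E_S+[(p,*x,0) for x in v for p in(S,T)],q2)
rel([500,0,240],-0.1)
E
```

```text
scope top (array([543.41, 285.21, 188.83]), np.float64(0.14111151316104528)) [542.94 283.62 190.  ] [543.29 284.89 190.  ]
torch top (array([532.33, 175.09, 188.61]), np.float64(1.1863891068008061)) [531.27 173.44 190.  ] [532.71 174.79 190.  ]
stand plate
[ 571.47 -262.77   -0.14] res px
 [[-0.48 -3.67]
 [-0.43 -0.6 ]
 [ 2.42 -1.89]
 [ 0.51  1.13]
 [ 1.9   1.97]
 [ 1.03 -0.8 ]]
stand +V
[ 570.05 -262.63   -0.14] res px
 [[-0.97 -3.64]
 [-1.28 -0.48]
 [ 1.83 -1.41]
 [ 0.33  1.56]
 [ 1.71  2.66]
 [ 1.19 -0.35]
 [-0.07 -1.22]
 [ 2.5  -0.62]
 [ 2.31  0.3 ]]
dist 110.68228498295156 yaw -0.1002911357267288
foot [array([513.59, 298.74,  14.  ]), array([501.4 , 161.19,  14.  ]), array([661. , 285.8,  14. ])] yaw -0.08835800627622369 -0.08754867715969329 138.09248156116448 147.98157898177894
footS [array([516.64, 292.34,  14.  ]), array([502.2 , 165.05,  14.  ]), array([642.8 , 141.19,  14.  ])] yaw -0.11295449206377374 -0.16811539183418917 128.10455913535594 142.60589651211438
T
T (-80, 80, 12) (-80, -80, 12) 21 med res px 0.01
T (-80, 80, 12) (60, 80, 12) 21 med res px -0.87
T (4, 36, 125)
[... 224 characters left out ...]
125) (55, 36, 125) 21 med res px -0.54
S (4, -36, 125) (55, -36, 125) 21 med res px -0.05
[ 570.55 -262.6    -0.14]
ST
T (-80, 80, 12) (-80, -80, 12) 21 med res px 0.9
T (-80, 80, 12) (60, 80, 12) 21 med res px 0.02
S (-80, 80, 12) (-80, -80, 12) 21 med res px -0.77
S (-80, -80, 12) (135, -80, 12) 21 med res px -0.14
S (4, 36, 125) (55, 36, 125) 21 med res px -0.68
T (4, 36, 125) (55, 36, 125) 5 med res px -1.37
S (4, -36, 125) (55, -36, 125) 21 med res px -0.18
T (4, -36, 125) (55, -36, 125) 21 med res px 1.28
[ 572.24 -262.31   -0.14]
t 1.9 pos [ 176.  -494.6  226.7] rpy [ 3.14 -0.    0.34] F [ 1.2  0.4 -0.1] M [-0.03  0.    0.01] w 91.9 
 shift [ 4.71 -3.57 -0.13] turn [ 0.   -0.    0.14]
```

```bash
H="python3 -m handwheel"
python3 -m handwheel '0.25 -0.25 0 0 0 0.035 1; 0.5 -0.5 0 0 0 0.07 1; 0.75 -0.75 0 0 0 0.105 1; 1 -1 0 0 0 0.14 1; 1 -1 0 0 0 0.14 1'
python3 -m handwheel '0.18 -0.3 0 0 0 0 1; 0.36 -0.6 0 0 0 0 1; 0.6 -1 0 0 0 0 1'
python3 -m handwheel '0.18 -0.3 0 0 0 0 1; 0.36 -0.6 0 0 0 0 1; 0.6 -1 0 0 0 0 1'
python3 -m handwheel '0.18 -0.3 -0.05 0 0 0 1; 0.36 -0.6 -0.1 0 0 0 1; 0.6 -1 -0.14 0 0 0 1'
python3 -m handwheel '0.18 -0.3 0 0 0 0 1; 0.36 -0.6 0 0 0 0 1; 0.6 -1 0 0 0 0 1;0.6 -1 0 0 0 0 1'
python3 -c "
from h import *
rel([543.3,284.9,240],-0.1)"
```

```text
time: 2.32
tool_pos: [238.2, -361.9, 226.8]
tcp_rot: [-3.139, -0.0, -0.102]
contact_force: [0.5, 0.7, -0.3]
grip_width: 91.9
finger_force: 0.0
time: 2.57
tool_pos: [303.5, -277.2, 226.9]
tcp_rot: [3.14, -0.0, -0.1]
contact_force: [1.0, -0.5, 0.3]
grip_width: 91.9
finger_force: 0.0
time: 2.82
tool_pos: [370.4, -187.0, 227.0]
tcp_rot: [3.14, -0.001, -0.098]
contact_force: [1.2, -0.9, -0.2]
grip_width: 92.1
finger_force: 0.0
time: 3.07
tool_pos: [437.1, -97.2, 240.9]
tcp_rot: [3.141, -0.001, -0.098]
contact_force: [1.8, -1.0, 0.5]
grip_width: 91.9
finger_force: 0.0
time: 3.4
tool_pos: [508.6, -0.1, 240.1]
tcp_rot: [-3.14, -0.002, -0.093]
contact_force: [-2.3, -0.6, 0.5]
grip_width: 92.0
finger_force: 0.0
t 3.4 pos [ 5.086e+02 -1.000e-01  2.401e+02] rpy [-3.14e+00 -2.00e-03 -9.30e-02] F [-2.3 -0.6  0.5] M [ 0.02  0.11 -0.02] w 92.0 
 shift [ 0.0796 -2.8703  0.0068] turn [-0.0006 -0.0006  0.0021]
```

```bash
python3 -m handwheel '0.03 -0.35 0 0 0 0 1; 0.03 -0.7 0 0 0 0 1; 0.03 -1 0 0 0 0 1'
python3 -m handwheel '0.03 -0.35 0 0 0 0 1; 0.03 -0.7 0 0 0 0 1; 0.03 -1 0 0 0 0 1'
python3 -m handwheel '0.02 -0.3 0 0 0 0 1; 0.02 -0.6 0 0 0 0 1; 0.02 -0.87 0 0 0 0 1;0.02 -0.87 0 0 0 0 1; 0.02 -0.87 0 0 0 0 1; 0.02 -0.87 0 0 0 0 1'
python3 - <<'E'
from h import *
rel([543.3,284.9,146],-0.1)
S=viewer.capture("side");T=viewer.capture("top")
def cr(p,x,y,w,h,k): return cv2.resize(p["frame"][y:y+h,x:x+w,::-1],None,fx=k,fy=k,interpolation=cv2.INTER_CUBIC)
cv2.imwrite("pics/a1.png",np.hstack([cr(S,225,90,100,120,4),cr(T,165,160,100,120,4)]))
E
```

```text
time: 3.65
tool_pos: [518.9, 96.1, 240.1]
tcp_rot: [-3.142, -0.0, -0.098]
contact_force: [0.3, 0.9, -0.3]
grip_width: 91.8
finger_force: 0.0
time: 3.9
tool_pos: [531.6, 195.8, 240.2]
tcp_rot: [-3.142, -0.0, -0.097]
contact_force: [-0.1, -0.9, -0.2]
grip_width: 91.8
finger_force: 0.0
time: 4.4
tool_pos: [541.8, 279.7, 239.9]
tcp_rot: [3.141, 0.0, -0.098]
contact_force: [0.6, -0.2, 0.5]
grip_width: 91.6
finger_force: 0.0
t 4.4 pos [541.8 279.7 239.9] rpy [ 3.141  0.    -0.098] F [ 0.6 -0.2  0.5] M [ 0.04 -0.01  0.01] w 91.6 
 shift [ 0.0097 -0.0543  0.9393] turn [0.0003 0.0001 0.0007]
```

View pics/a1.png

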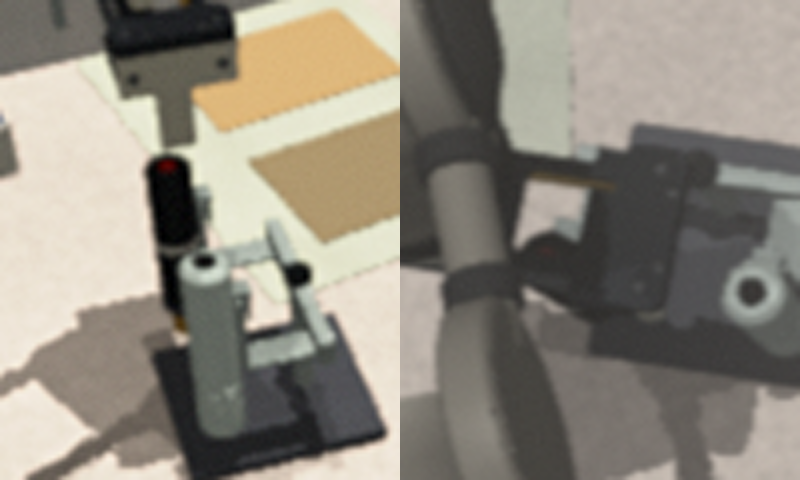

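```bash
python3 -m handwheel '0.01 -0.05 0 0 0 0 1; 0.01 -0.055 0.2 0 0 0 1; 0.01 -0.055 0.4 0 0 0 1; 0.01 -0.055 0.6 0 0 0 1; 0.01 -0.055 0.8 0 0 0 1; 0.01 -0.055 0.93 0 0 0 1; 0.01 -0.055 0.93 0 0 0 1; 0.01 -0.055 0.93 0 0 0 1'
python3 -c "
from h import *
rel([543.3,284.9,146],-0.1)"
python3 -m handwheel '0 0 0 0 0 0 0.4;0 0 0 0 0 0 0.2;0 0 0 0 0 0 0;0 0 0 0 0 0 -0.1;0 0 0 0 0 0 -0.2;0 0 0 0 0 0 -0.2;0 0 0 0 0 0 -0.2;0 0 0 0 0 0 -0.2'
python3 -c "
from h import *
rel([543.3,284.9,146],-0.1)"
```

```text
time: 5.17
tool_pos: [543.4, 285.3, 147.1]
tcp_rot: [3.141, 0.001, -0.099]
contact_force: [-0.2, 0.3, 0.1]
grip_width: 91.6
finger_force: 0.0
t 5.17 pos [543.4 285.3 147.1] rpy [ 3.141e+00  1.000e-03 -9.900e-02] F [-0.2  0.3  0.1] M [0.06 0.02 0.05] w 91.6 
 shift [-0.0002  0.0038  0.0114] turn [0.0002 0.0002 0.0004]
time: 5.83
tool_pos: [543.3, 285.8, 147.3]
tcp_rot: [3.142, -0.0, -0.098]
contact_force: [-0.5, 0.2, -0.2]
grip_width: 43.0
finger_force: 0.0
t 5.83 pos [543.3 285.8 147.3] rpy [ 3.142 -0.    -0.098] F [-0.5  0.2 -0.2] M [-0.01  0.05  0.01] w 43.0 
 shift [0.001  0.0088 0.013 ] turn [ 0.     -0.      0.0006]
```

```bash
python3 -m handwheel '0 0 0 0 0 0 -0.3;0 0 0 0 0 0 -0.3;0 0 0 0 0 0 -0.3;0 0 0 0 0 0 -0.3;0 0 0 0 0 0 -1;0 0 0 0 0 0 -1;0 0 0 0 0 0 -1'
python3 -c "
from h import *
rel([543.3,284.9,146],-0.1)"
```

```text
time: 6.42
tool_pos: [543.2, 285.8, 147.2]
tcp_rot: [3.142, 0.0, -0.098]
contact_force: [-0.4, -0.0, -0.4]
grip_width: 34.0
finger_force: 30.0
t 6.42 pos [543.2 285.8 147.2] rpy [ 3.142  0.    -0.098] F [-0.4 -0.  -0.4] M [ 0.06  0.12 -0.  ] w 34.0 
 shift [0.0016 0.0088 0.0121] turn [0.     0.     0.0006]
```

```bash
python3 -m handwheel '0 0 -0.06 0 0 0 -1;0 0 -0.12 0 0 0 -1;0 0 -0.18 0 0 0 -1;0 0 -0.24 0 0 0 -1;0 0 -0.3 0 0 0 -1;0 0 -0.32 0 0 0 -1;0 0 -0.32 0 0 0 -1'
python3 -m handwheel '-0.1 0 0 0 0 0 -1;-0.2 0 0 0 0 0 -1;-0.35 0 0 0 0 0 -1;-0.5 0 0 0 0 0 -1;-0.65 0 0 0 0 0 -1;-0.7 0 0 0 0 0 -1;-0.7 0 0 0 0 0 -1'
python3 - <<'E'
from h import *
rel([470,200,230],-0.14)
S=viewer.capture("side");T=viewer.capture("top")
def cr(p,x,y,w,h,k): return cv2.resize(p["frame"][y:y+h,x:x+w,::-1],None,fx=k,fy=k,interpolation=cv2.INTER_CUBIC)
cv2.imwrite("pics/a2.png",np.hstack([cr(S,210,90,100,120,4),cr(T,165,160,100,120,4)]))
E
```

```text
time: 7.0
tool_pos: [543.1, 285.9, 180.1]
tcp_rot: [-3.141, -0.0, -0.098]
contact_force: [-1.6, -0.3, -0.0]
grip_width: 33.2
finger_force: 30.0
time: 7.58
tool_pos: [473.0, 292.9, 179.5]
tcp_rot: [-3.142, -0.0, -0.097]
contact_force: [-0.1, -0.3, -1.9]
grip_width: 33.2
finger_force: 30.0
t 7.58 pos [473.  292.9 179.5] rpy [-3.142 -0.    -0.097] F [-0.1 -0.3 -1.9] M [ 0.02 -0.    0.01] w 33.2 
 shift [ 0.06    0.9271 -0.5048] turn [-0.     -0.0001  0.0137]
```

View pics/a2.png

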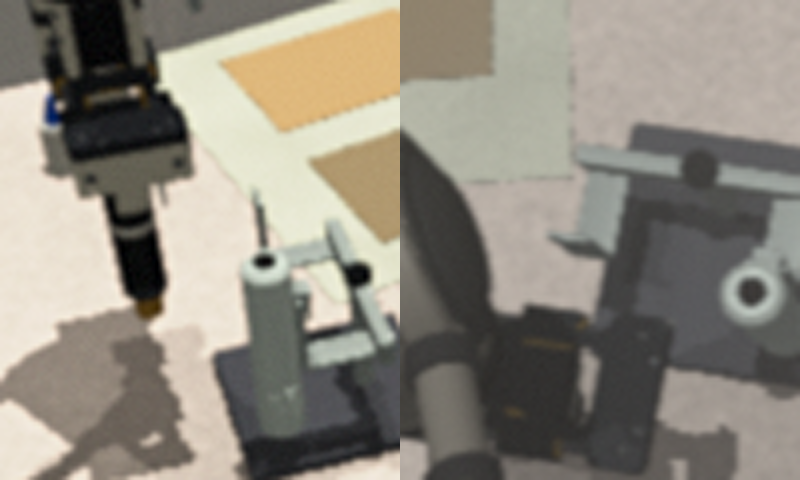

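```bash
python3 - <<'E'
from h import *
S=viewer.capture("side");np.set_printoptions(precision=1,suppress=True)
def cr(p,x,y,w,h,k): return cv2.resize(p["frame"][y:y+h,x:x+w,::-1],None,fx=k,fy=k,interpolation=cv2.INTER_CUBIC)
x,y=473,292.9;b=179.5-104
uv=proj(S,[[x,y,b],[x,y,b+22],[x,y,b+85],[x,y,b+103]]);print(uv,"crop4",(uv-[210,90]+.5)*4-.5)
print(proj(S,[[532,175,43],[532,175,190]]))
im=cr(S,215,125,60,55,10).copy()
for a in (uv-[215,125]+.5)*10-.5: cv2.circle(im,tuple(int(v) for v in a),4,(0,255,0),1)
cv2.imwrite("pics/a3.png",im)
for n in("scope","scope_band"): print([(np.round(d["centre"],1),d["score"]) for d in viewer.recognise(n,S)[:2]])
E
```

```text
[[247.  166.9]
 [245.9 161.2]
 [242.6 143.8]
 [241.6 138.6]] crop4 [[149.6 309.1]
 [145.2 286.2]
 [131.8 216.9]
 [127.8 196. ]]
[[280.4 194.6]
 [275.7 154.6]]
[(array([242.5, 156.1]), 0.57), (array([273.8, 245.4]), 0.28)]
[(array([244.6, 154. ]), 0.67)]
```

View pics/a3.png

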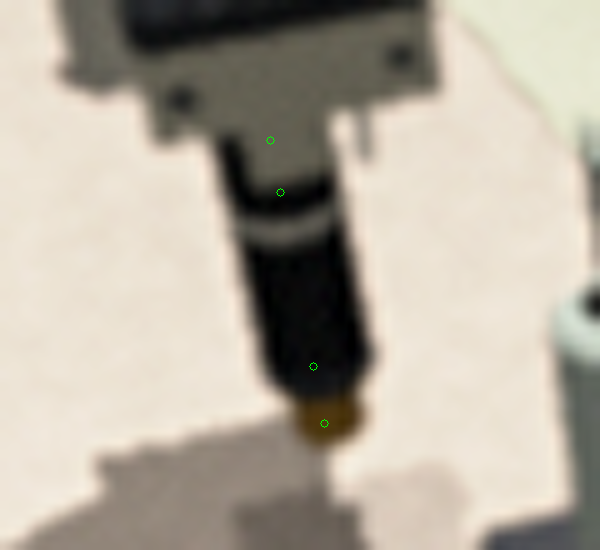

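```bash
python3 -m handwheel '0 0 -0.1 0 0 0.005 -1;0 0 -0.2 0 0 0.01 -1;0 0 -0.3 0 0 0.0137 -1;0 0 -0.35 0 0 0.0137 -1;0 0.1 -0.35 0 0 0.0137 -1'
python3 -m handwheel '0 0.2 0 0 0 0 -1;0 0.45 0 0 0 0 -1;0 0.7 0 0 0 0 -1;0 0.95 0 0 0 0 -1'
python3 -m handwheel '0 0.25 0 0 0 0 -1;0 0.5 0 0 0 0 -1;0 0.75 0 0 0 0 -1;0 1 0 0 0 0 -1'
python3 -m handwheel '0 0.25 0 0 0 0 -1;0 0.5 0 0 0 0 -1;0 0.75 0 0 0 0 -1;0 0.9 0 0 0 0 -1'
python3 -m handwheel '0.15 0.25 0 0 0 0 -1;0.3 0.5 0 0 0 0 -1;0.45 0.8 0 0 0 0 -1'
python3 -m handwheel '0.15 0.25 0 0 0 0 -1;0.3 0.5 0 0 0 0 -1;0.45 0.7 0 0 0 0 -1;0.45 0.7 0 0 0 0 -1;0.45 0.7 0 0 0 0 -1'
python3 -c "
from h import *
rel([532.4,-256.7,215],-0.14)"
```

```text
time: 8.25
tool_pos: [473.6, 283.9, 216.3]
tcp_rot: [-3.139, -0.004, -0.14]
contact_force: [-0.1, -0.7, -1.6]
grip_width: 33.7
finger_force: 30.0
time: 8.58
tool_pos: [458.6, 187.0, 214.1]
tcp_rot: [3.141, 0.0, -0.14]
contact_force: [-0.2, -0.5, -1.7]
grip_width: 33.3
finger_force: 30.0
time: 8.92
tool_pos: [444.4, 87.9, 214.2]
tcp_rot: [3.141, -0.0, -0.141]
contact_force: [0.8, 0.1, -2.1]
grip_width: 33.5
finger_force: 30.0
time: 9.25
tool_pos: [431.6, -1.9, 214.3]
tcp_rot: [3.141, 0.0, -0.142]
contact_force: [0.6, 0.2, -2.2]
grip_width: 33.6
finger_force: 30.0
time: 9.5
tool_pos: [465.5, -86.2, 214.5]
tcp_rot: [-3.142, -0.0, -0.14]
contact_force: [1.3, 0.4, -1.9]
grip_width: 33.2
finger_force: 30.0
time: 9.92
tool_pos: [500.0, -161.9, 213.7]
tcp_rot: [-3.141, 0.001, -0.143]
contact_force: [-1.2, 0.2, -2.6]
grip_width: 33.5
finger_force: 30.0
t 9.92 pos [ 500.  -161.9  213.7] rpy [-3.141e+00  1.000e-03 -1.430e-01] F [-1.2  0.2 -2.6] M [ 0.1  -0.03  0.07] w 33.5 
 shift [ 0.4555  0.8922 -0.0133] turn [-0.0001  0.0003 -0.001 ]
```

```bash
python3 -m handwheel '0.1 0.2 0 0 0 0 -1;0.23 0.45 0 0 0 0 -1;0.35 0.7 0 0 0 0 -1;0.455 0.89 0 0 0 0 -1;0.455 0.89 0 0 0 0 -1;0.455 0.89 0 0 0 0 -1;0.455 0.89 0.05 0 0 0 -1'
python3 -m handwheel '0 0 0.1 0 0 0 -1;0 0 0.25 0 0 0 -1;0 0 0.4 0 0 0 -1;0 0 0.52 0 0 0 -1;0 0 0.62 0 0 0 -1;0 0 0.64 0 0 0 -1;0 0 0.64 0 0 0 -1'
python3 - <<'E'
from h import *
np.set_printoptions(precision=1,suppress=True)
rel([532.4,-256.7,144.2],-0.14)
S=viewer.capture("side");T=viewer.capture("top")
o=bot.get_obs();x,y,z=o["tool_pos"];b=z-104.2
uv=proj(S,[[x,y,b],[x,y,b+22],[x,y,b+85],[x,y,b+103]])
C=lambda p,x,y,w,h,k: cv2.resize(p["frame"][y:y+h,x:x+w,::-1],None,fx=k,fy=k,interpolation=cv2.INTER_CUBIC)
im=C(S,315,245,80,100,5)
for a in (uv-[315,245]+.5)*5-.5: cv2.circle(im,tuple(int(v) for v in a),3,(0,255,0),1)
cv2.imwrite("pics/b1.png",np.hstack([im,C(T,395,165,80,100,5)]))
for n in("scope","scope_band"): print([(np.round(d["centre"],1),d["score"]) for d in viewer.recognise(n,S)[:2]])
E
```

```text
time: 10.5
tool_pos: [532.9, -254.1, 209.9]
tcp_rot: [-3.142, -0.001, -0.14]
contact_force: [0.4, -0.2, -1.1]
grip_width: 33.3
finger_force: 30.0
time: 11.08
tool_pos: [532.6, -254.3, 144.4]
tcp_rot: [-3.141, 0.002, -0.14]
contact_force: [0.5, -1.0, -1.2]
grip_width: 33.8
finger_force: 30.0
t 11.08 pos [ 532.6 -254.3  144.4] rpy [-3.1  0.  -0.1] F [ 0.5 -1.  -1.2] M [0.1 0.1 0.1] w 33.8 
 shift [0. 0. 0.] turn [-0.  0. -0.]
[(array([341.6, 315.9]), 0.51), (array([273.9, 245.1]), 0.43)]
[(array([344.1, 316.9]), 0.44)]
```

View pics/b1.png

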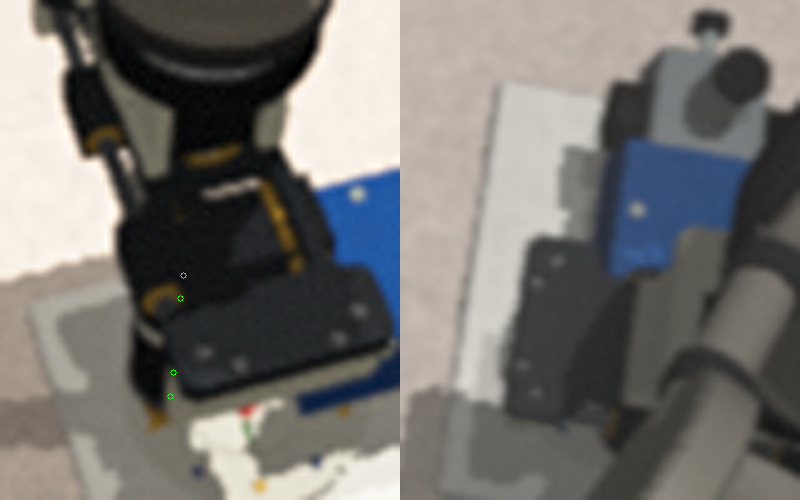

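```bash
cat > chk.py <<'E'
from h import *
np.set_printoptions(precision=1,suppress=True,linewidth=220)
def model(p,x,y,b,tilt=(0,0)):
    a=np.linspace(0,2*np.pi,73)
    def ring(r,h): return proj(p,np.c_[x+tilt[0]*(h-120)+r*np.cos(a),y+tilt[1]*(h-120)+r*np.sin(a),np.full(73,b+h)])
    return {k:ring(*v) for k,v in dict(end=(11,0),nosetop=(11,22),bar0=(17,22),band0=(17,82),band1=(17,88)).items()}
if __name__=="__main__":
    S=viewer.capture("side");o=bot.get_obs();x,y,z=o["tool_pos"]
    m=model(S,x,y,z-104.2)
    for k,v in m.items(): print(k,"cols",v[:,0].min(),v[:,0].max(),"rows",v[:,1].min(),v[:,1].max())
    f=S["frame"].astype(int)
    for r in range(300,336): print(r," ".join("%02x%02x%02x"%tuple(f[r,c]) for c in range(336,358)))
E
python3 chk.py
```

```text
end cols 343.79944645005895 354.0099258528251 rows 319.1265509555423 328.76419785750966
nosetop cols 344.18445160965064 354.59547504256574 rows 314.2826724572106 324.0190267304529
bar0 cols 341.3457006740961 357.4389927166467 rows 311.69018252022795 326.73913707697625
band0 cols 342.3162602463022 359.32293228404046 rows 297.40003686982516 312.8663087849463
band1 cols 342.4193895692131 359.52313443080607 rows 295.88295288723657 311.39083632000757
300 a3998a a1978a a3998f 938c81 615e57 242321 0d0f0f 141515 111312 0f1111 0f1212 0f1115 0e0e12 0e1010 111112 101414 0f1213 131212 161617 131516 141413 0c0f13
301 aca598 aaa398 aea79d a8a39a 817e76 41413d 151616 101212 0f1114 101315 181917 1b1813 251e16 251f12 292113 1f1a17 121114 121515 0f1113 131315 101212 151415
302 afaca0 aeaba1 aea99f b1aca2 9a958c 605d58 1f1f1f 0d0e10 131413 191711 2c2213 3e3014 4a3919 513f1b 503b18 352b16 171714 0f1012 101014 101314 121514 101213
303 afab9f b1ada2 afaaa0 b0aaa0 a29e93 6b6962 272726 101013 1f1a11 3c3117 4e3c19 54401d 4f3f1e 513f22 52401c 413317 1d1812 101112 131215 141515 111513 131515
304 a9a49a aca79d 
[... 4337 characters left out ...]
57269 777268 726e64 716e64 817d72 b8b3a5 d7d2c2 e0dbcb e6e2d3 e9e7d8
332 7c7970 7d7a71 7d7970 7c7972 7c786f 7d7a70 78746b 767368 767368 777266 777368 747266 777369 777469 747267 757367 888478 c9c5b5 e3dfce dedaca e2dfce e7e4d5
333 7c7870 7c7870 7e7973 7f7b73 7d7a72 7d7971 78766d 777369 747166 767367 78756b 777469 757368 747167 767268 6f6e64 888679 cecaba e9e6d6 e7e4d4 e1dccc e2ddcc
334 7e7971 7e7a74 7e7c73 807b73 7b7971 7b7870 7c786f 78746b 747166 757268 747166 757268 757369 757268 727166 706f64 878478 c5c1b2 e3dfcf e3dece dedaca ded9c9
335 7f7c74 807d75 827c75 827e75 7e7a71 7e7b73 7c7a71 7f7a70 76746a 78756a 747164 747167 767268 767569 737065 706f66 7b786e 999587 aeaa9b ada99b b2aea1 d4cebe
```

```bash
cat > fs.py <<'E'
from h import *
o=bot.get_obs();F=o["contact_force"];M=o["moment"];Y=-0.14;R=np.array([[np.cos(Y),np.sin(Y)],[-np.sin(Y),np.cos(Y)]])
p=R@(o["tool_pos"][:2]-[572.2,-262.3])
print("t",round(o["time"],2),"stand xy",np.round(p,2),"z",round(o["tool_pos"][2],2),"rpy",np.round(o["tcp_rot"],4),"Fs",np.round(R@F[:2],2),"Fz",round(F[2],2),"Ms",np.round(R@M[:2],3),round(M[2],3),"w",round(o["grip_width"],2))
E
python3 fs.py
python3 -m handwheel '0.03 0.024 0 0 0 0 -1;0.08 0.024 0 0 0 0 -1;0.14 0.024 0 0 0 0 -1;0.2 0.024 0 0 0 0 -1;0.26 0.024 0 0 0 0 -1;0.3 0.024 0 0 0 0 -1;0.3 0.024 0 0 0 0 -1;0.3 0.024 0 0 0 0 -1'
python3 fs.py
python3 -m handwheel '0.02 0 0 0 0 0 -1;0.03 0 0 0 0 0 -1;0.04 0 0 0 0 0 -1;0.04 0 0 0 0 0 -1;0.04 0 0 0 0 0 -1'
python3 fs.py
```

```text
t 11.33 stand xy [-39.28   1.46] z 146.15 rpy [ 3.1408e+00 -1.5000e-03 -1.4100e-01] Fs [0.38 0.49] Fz -2.08 Ms [-0.009 -0.01 ] 0.033 w 33.81
time: 12.0
tool_pos: [562.6, -261.6, 145.0]
tcp_rot: [-3.142, 0.0, -0.141]
contact_force: [0.8, -0.1, -1.7]
grip_width: 33.1
finger_force: 30.0
t 12.0 stand xy [-9.6  -0.69] z 144.99 rpy [-3.1415e+00  5.0000e-04 -1.4070e-01] Fs [0.85 0.  ] Fz -1.66 Ms [ 0.038 -0.019] 0.051 w 33.07
time: 12.42
tool_pos: [566.4, -262.3, 145.3]
tcp_rot: [3.141, -0.0, -0.141]
contact_force: [1.0, 0.4, -1.9]
grip_width: 33.6
finger_force: 30.0
t 12.42 stand xy [-5.72 -0.84] z 145.32 rpy [ 3.1415 -0.     -0.1411] Fs [0.94 0.56] Fz -1.91 Ms [-0.005  0.047] -0.026 w 33.58
```

```bash
python3 -m handwheel '0 0 0.01 0 0 0 -1;0.01 0 0.01 0 0 0 -1;0.015 0 0.01 0 0 0 -1;0.02 0 0.01 0 0 0 -1;0.02 0 0.01 0 0 0 -1;0.02 0 0.01 0 0 0 -1'
python3 fs.py
python3 -m handwheel '0.01 0 0 0 0 0 -1;0.015 0 0 0 0 0 -1;0.02 0 0 0 0 0 -1;0.02 0 0 0 0 0 -1;0.02 0 0 0 0 0 -1'
python3 fs.py
```

```text
time: 12.92
tool_pos: [568.4, -262.6, 144.3]
tcp_rot: [3.142, 0.0, -0.141]
contact_force: [-0.4, 0.5, -1.5]
grip_width: 33.8
finger_force: 30.0
t 12.92 stand xy [-3.68 -0.85] z 144.27 rpy [ 3.1415  0.     -0.141 ] Fs [-0.5   0.48] Fz -1.51 Ms [0.039 0.026] 0.034 w 33.77
time: 13.33
tool_pos: [570.3, -262.7, 144.2]
tcp_rot: [-3.141, 0.0, -0.141]
contact_force: [-0.8, 0.3, -1.4]
grip_width: 33.5
finger_force: 30.0
t 13.33 stand xy [-1.87 -0.67] z 144.18 rpy [-3.1413e+00  5.0000e-04 -1.4100e-01] Fs [-0.81  0.15] Fz -1.39 Ms [0.28  0.266] -0.032 w 33.55
```

```bash
python3 -m handwheel '0.005 0 0 0 0 0 -1;0.005 0 0 0 0 0 -1;0.005 0 0 0 0 0 -1'
python3 fs.py
python3 -m handwheel '0.005 0 0 0 0 0 -1;0.01 0 0 0 0 0 -1;0.01 0 0 0 0 0 -1;0.01 0 0 0 0 0 -1'
python3 fs.py
```

```text
time: 13.58
tool_pos: [570.6, -262.7, 144.1]
tcp_rot: [-3.141, 0.001, -0.141]
contact_force: [-1.7, 1.8, -1.3]
grip_width: 33.5
finger_force: 30.0
t 13.58 stand xy [-1.57 -0.59] z 144.12 rpy [-3.1412e+00  9.0000e-04 -1.4100e-01] Fs [-1.94  1.58] Fz -1.32 Ms [0.379 0.621] -0.012 w 33.54
time: 13.92
tool_pos: [571.3, -262.6, 144.0]
tcp_rot: [-3.141, 0.002, -0.141]
contact_force: [-3.9, 2.3, -0.8]
grip_width: 33.6
finger_force: 30.0
t 13.92 stand xy [-0.89 -0.41] z 143.98 rpy [-3.1407e+00  1.9000e-03 -1.4100e-01] Fs [-4.23  1.76] Fz -0.75 Ms [0.646 1.084] -0.016 w 33.64
```

```bash
python3 -m handwheel '0 -0.005 0 0 0 0 -1;0 -0.005 0 0 0 0 -1;0 -0.005 0 0 0 0 -1;0 -0.005 0 0 0 0 -1'
python3 fs.py
python3 -m handwheel '0.005 0 0 0 0 0 -1;0.01 0 0 0 0 0 -1;0.01 0 0 0 0 0 -1;0.01 0 0 0 0 0 -1'
python3 fs.py
```

```text
time: 14.25
tool_pos: [571.6, -262.3, 144.0]
tcp_rot: [-3.141, 0.001, -0.141]
contact_force: [-3.9, 3.7, -1.5]
grip_width: 33.7
finger_force: 30.0
t 14.25 stand xy [-0.61 -0.06] z 143.97 rpy [-3.141e+00  1.200e-03 -1.410e-01] Fs [-4.34  3.1 ] Fz -1.51 Ms [0.614 1.023] -0.058 w 33.73
time: 14.58
tool_pos: [572.0, -262.2, 143.9]
tcp_rot: [-3.141, 0.003, -0.141]
contact_force: [-7.0, 4.4, -0.5]
grip_width: 33.6
finger_force: 30.0
t 14.58 stand xy [-0.2   0.12] z 143.95 rpy [-3.1407e+00  2.6000e-03 -1.4090e-01] Fs [-7.58  3.38] Fz -0.51 Ms [0.711 1.467] -0.026 w 33.55
```

```bash
python3 -m handwheel '0 -0.005 0 0 0 0 -1;0 -0.01 0 0 0 0 -1;0 -0.01 0 0 0 0 -1;0 -0.01 0 0 0 0 -1'
python3 fs.py
python3 -m handwheel '0 -0.005 0 0 0 0 -1;0 -0.01 0 0 0 0 -1;0 -0.01 0 0 0 0 -1;0 -0.01 0 0 0 0 -1'
python3 fs.py
```

```text
time: 14.92
tool_pos: [572.1, -262.0, 143.9]
tcp_rot: [3.141, 0.002, -0.141]
contact_force: [-6.2, 1.6, -1.7]
grip_width: 33.8
finger_force: 30.0
t 14.92 stand xy [-0.15  0.32] z 143.95 rpy [ 3.1412e+00  2.4000e-03 -1.4100e-01] Fs [-6.4   0.74] Fz -1.67 Ms [0.14  1.545] 0.058 w 33.85
time: 15.25
tool_pos: [572.1, -261.8, 143.9]
tcp_rot: [3.14, 0.002, -0.141]
contact_force: [-7.4, -1.2, -2.2]
grip_width: 33.5
finger_force: 30.0
t 15.25 stand xy [-0.16  0.45] z 143.94 rpy [ 3.1398e+00  2.2000e-03 -1.4120e-01] Fs [-7.13 -2.17] Fz -2.24 Ms [-0.356  1.496] 0.037 w 33.54
```

```bash
python3 -m handwheel '0 0.007 0 0 0 0 -1;0 0.007 0 0 0 0 -1;0.005 0.007 0 0 0.0008 0 -1;0.005 0.007 0 0 0.0008 0 -1;0.005 0.007 0 0 0.0008 0 -1'
python3 fs.py
python3 -m handwheel '0 0 0 0 0 0 -1;0 0 0 0 0 0 -1;0 0 0 0 0 0 -1'
python3 fs.py
python3 - <<'E'
from chk import *
S=viewer.capture("side");T=viewer.capture("top");o=bot.get_obs()
C=lambda p,x,y,w,h,k: cv2.resize(p["frame"][y:y+h,x:x+w,::-1],None,fx=k,fy=k,interpolation=cv2.INTER_CUBIC)
cv2.imwrite("pics/c1.png",np.hstack([C(S,320,270,80,80,5),C(T,395,165,80,80,5)]))
for n in("torch","bottle","brush_pot","saucer","scope_band","vee_top"):
    print(n,[[(np.round(d["centre"],1).tolist(),round(d["score"],2)) for d in viewer.recognise(n,p)[:1]] for p in(S,T)])
E
python3 fs.py
```

```text
time: 15.67
tool_pos: [572.4, -262.0, 144.0]
tcp_rot: [3.141, 0.0, -0.141]
contact_force: [-6.8, 1.2, -1.3]
grip_width: 33.3
finger_force: 30.0
t 15.67 stand xy [0.18 0.33] z 143.98 rpy [ 3.1408e+00  1.0000e-04 -1.4110e-01] Fs [-6.92  0.25] Fz -1.34 Ms [0.066 1.599] -0.028 w 33.33
time: 15.92
tool_pos: [572.4, -262.0, 144.0]
tcp_rot: [3.141, 0.0, -0.141]
contact_force: [-7.7, 1.3, 0.0]
grip_width: 33.4
finger_force: 30.0
t 15.92 stand xy [0.19 0.33] z 144.0 rpy [ 3.1408e+00  1.0000e-04 -1.4120e-01] Fs [-7.76  0.23] Fz 0.03 Ms [0.073 1.603] -0.025 w 33.38
torch [[], [([256.0, 234.3], 0.74)]]
bottle [[([273.8, 244.8], 0.66)], [([321.0, 275.7], 0.52)]]
brush_pot [[], [([322.5, 155.6], 0.89)]]
saucer [[([358.6, 327.6], 0.68)], [([427.9, 235.1], 0.81)]]
scope_band [[([364.0, 312.1], 0.82)], []]
vee_top [[([392.3, 332.3], 0.92)], [([420.7, 201.3], 0.98)]]
t 16.62 stand xy [0.17 0.32] z 143.98 rpy [ 3.1408e+00  2.0000e-04 -1.4110e-01] Fs [-8.6  -0.76] Fz -0.53 Ms [0.015 1.631] -0.004 w 33.43
```

View pics/c1.png

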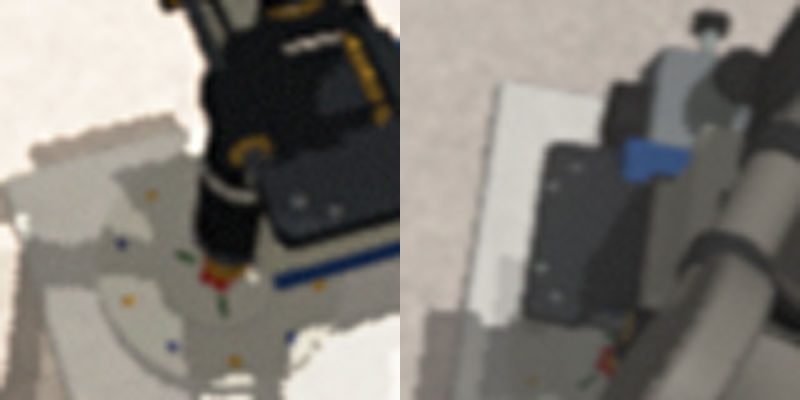

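```bash
cat > fa.py <<'E'
from h import *
A=[]
for i in range(6):
    viewer.capture("top");o=bot.get_obs();A.append(np.r_[o["tool_pos"],o["tcp_rot"][1],abs(o["tcp_rot"][0])-np.pi,o["contact_force"],o["moment"],o["time"]])
a=np.mean(A,0);Y=-0.14;R=np.array([[np.cos(Y),np.sin(Y)],[-np.sin(Y),np.cos(Y)]])
F=R@a[5:7];M=R@a[8:10]
print("t",A[-1][-1].round(2),"xy",(R@(a[:2]-[572.2,-262.3])).round(2),"z",a[2].round(2),"pitch,roll mrad",(a[3:5]*1e3).round(2),"F",F.round(2),a[7].round(2),"M",M.round(3),"h",(-M[1]/F[0]).round(4))
E
python3 fa.py
python3 -m handwheel '0 0 0 0 -0.001 0 -1;0 0 0 0 -0.001 0 -1;0 0 0 0 -0.001 0 -1' >/dev/null; python3 fa.py
python3 -m handwheel '0 0 0 0 0.001 0 -1;0 0 0 0 0.001 0 -1;0 0 0 0 0.001 0 -1' >/dev/null; python3 fa.py
python3 -m handwheel '0 0 0 0 0.001 0 -1;0 0 0 0 0.001 0 -1;0 0 0 0 0.001 0 -1' >/dev/null; python3 fa.py
python3 -m handwheel '0 0 0 0 0.001 0 -1;0 0 0 0 0.001 0 -1;0 0 0 0 0.001 0 -1' >/dev/null; python3 fa.py
```

```text
t 16.92 xy [0.19 0.32] z 143.99 pitch,roll mrad [ 0.13 -0.79] F [-7.07 -0.27] -1.25 M [0.043 1.624] h 0.2298
t 17.47 xy [0.24 0.32] z 144.01 pitch,roll mrad [ 3.12 -0.82] F [-7.02 -0.24] -0.97 M [0.043 1.528] h 0.2177
t 18.02 xy [0.21 0.31] z 143.99 pitch,roll mrad [ 0.07 -0.79] F [-7.18  0.02] -1.06 M [0.03  1.616] h 0.2251
t 18.57 xy [0.24 0.32] z 143.99 pitch,roll mrad [-3.14 -0.8 ] F [-6.84 -0.09] -1.27 M [0.034 1.592] h 0.2326
t 19.12 xy [0.34 0.33] z 143.98 pitch,roll mrad [-6.51 -0.82] F [-6.45 -0.05] -1.77 M [0.04  1.529] h 0.2368
```

```bash
python3 -m handwheel '0 0 0 0.00025 -0.001 0 -1;0 0 0 0.00025 -0.002 0 -1;0.002 0 0 0.00025 -0.002 0 -1;0.002 0 0 0.00025 -0.002 0 -1;0.002 0 0 0.00025 -0.002 0 -1' >/dev/null; python3 fa.py
```

```text
t 19.83 xy [0.48 0.3 ] z 144.03 pitch,roll mrad [-0.15 -0.08] F [-7.16 -0.51] -1.48 M [0.03  1.497] h 0.2092
```

```bash
python3 -m handwheel '0.005 0 0 0 0 0 -1;0.005 0 0 0 0 0 -1;0.005 0 0 0 0 0 -1' >/dev/null; python3 fa.py
python3 -m handwheel '0.005 0 0 0 0 0 -1;0.005 0 0 0 0 0 -1;0.005 0 0 0 0 0 -1' >/dev/null; python3 fa.py
```

```text
t 20.38 xy [0.58 0.3 ] z 144.03 pitch,roll mrad [ 0.78 -0.02] F [-8.58 -0.23] -0.47 M [-0.002  1.791] h 0.2088
t 20.93 xy [0.69 0.3 ] z 144.04 pitch,roll mrad [ 1.68 -0.07] F [-10.44  -0.25] 0.06 M [-0.016  2.058] h 0.1972
```

```bash
python3 -c "
from plant import bot
print(bot.close_job())"
```

```text
the job is handed in; nothing more can be done
None
```

The job is handed in: the microscope is held upright in the V at about 10 N, with near-equal load on both liners. By arm position, the white band is within about 1 mm of the block top; force readings suggest full-height contact but do not prove it. The last look showed the bottle and the torch in place. The saucer and brush pot were partly hidden by the arm, so I saw no sign they moved but did not measure them.

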